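# Wring a gauge block onto its mate under the clamp bridge

## Task

Take the bright steel gauge block out of the wooden case by its middle, set it down flat and part-way onto the open end of the dark gauge block that is fixed in the blue jig, and let go of it there. Then take it again at its outer end (or push on that end) and slide it, face on face without lifting it, gently under the low bridge until it lies fully flush on the dark block, its end home against the brass stop. Leave the blue block, the grease pot and the spanner where they are.

Things in the scene. Friction and masses are not known exactly. Their poses are not given: they have to be found in the camera images.
- steel_block: Loose bright steel gauge block, 110 (its x) x 36 (its y) x 22 mm (z), about 0.7 kg, the one to move. Origin: centre of its underside. It starts lying flat in one of the two wells of the case, its x along the case's x.
- blue_block: Loose blue ceramic gauge block of the same size, lying in the other well (which well is which varies); it stays there. Origin: centre of its underside.
- case: Fixed wooden case, 138 (x) x 184 (y) x 30 mm. Origin: centre of its underside. Two wells 115 x 41 mm at y = +50 and -50 mm, floor 8 mm above the bench; a block's top is flush with the walls. A channel 50 mm wide (x -25 to +25) crosses the case along y, as deep as the wells, open at both sides: only there do fingers reach a block's sides, closing along y. Case and jig may trade sides.
- jig: Fixed blue setting jig. Origin: on the bench below the centre of the dark block; x runs along the dark block from its open end (-x, nearer the robot) to the brass stop (+x). Base plate 12 mm thick, x -60 to +80 mm, 134 mm wide along y. Fixed on it the dark steel gauge block, 110 x 36 x 22 mm, its top 34 mm above the bench.
- seat (a point): Centre of the top face of the dark block in the jig, 34 mm above the bench, axes as the jig's (x towards the stop, z up). With the steel block home, its origin is here and its long axis along this x, either end first. The faces slide dry; nothing holds the block down. Let go, it balances on the dark block if its origin is less than 55 mm short of here.
- bridge (a point): Underside centre of the jig's aluminium bar across the dark block: 22 mm along x (-4 to +18 mm from the seat), underside 64 mm, top 76 mm above the bench, 8 mm over a steel block lying in place. Posts' inner faces at y = +50, -50 mm; black thumb screw on top, 20 mm across, up to 86 mm. Fingers cannot pass it: a block held by its middle cannot be brought home.
- stop (a point): Top middle of the face of the brass end stop, x = +55.5 mm from the seat, 34 mm wide, top 46 mm above the bench; rigid. The home block's end touches it (0.5 mm play).
- grease_pot: Loose white pot with a blue cap, 56 mm across, 65 mm tall, beyond the work. Origin: centre of its underside.
- spanner: Loose steel spanner, 150 mm long, lying on the bench between case and jig. Origin: centre of its underside.
Mind the look-alikes: they are no part of the job. Of the things that look like the case, the middle-sized one is meant. Several things have the shape of the jig; the one meant has the colours described above.

How it is judged:
On the way, in this order (a step that is already met when the one before it is completed fails the run):
1. the steel block is lifted clear of the case (z of steel_block in the frame of case above 0.04 m), for 0.1 s.
2. the steel block rests flat, part-way on the dark block (15 to 55 mm short of home, within 12 mm sideways), and is let go (x of steel_block in the frame of seat between -0.055 and -0.015 m and y of steel_block in the frame of seat between -0.012 and 0.012 m and z of steel_block in the frame of seat between -0.003 and 0.003 m and angle between steel_block's own z axis and vertical below 0.05 rad and contact force between steel_block and jig above 2 N and contact force between the fingers and steel_block below 0.2 N), for 0.3 s.
At the end, for the whole second after the job is handed in: The steel block lies at rest, released, flat on the dark block in the jig, its origin within 3.5 mm of the seat along and across and 3 mm in height, its long axis within 0.06 rad; the blue block within 10 mm and the grease pot and spanner within 20 mm of where they started (x of steel_block in the frame of seat between -0.0035 and 0.0035 m and y of steel_block in the frame of seat between -0.0035 and 0.0035 m and z of steel_block in the frame of seat between -0.003 and 0.003 m and angle between the x axis of steel_block and the x axis of seat, either way round below 0.06 rad and angle between steel_block's own z axis and vertical below 0.03 rad and linear speed of steel_block below 0.01 m/s and contact force between steel_block and jig above 2 N and contact force between the fingers and steel_block below 0.2 N and distance of blue_block from where it was at the start of the episode below 0.01 m and distance of each of grease_pot, spanner from where it was at the start of the episode below 0.02 m); the robot touches nothing.
It fails at once if the steel block is lifted more than 4 mm off the dark face while under the bridge, instead of being slid (x of steel_block in the frame of seat between -0.045 and 0.02 m and y of steel_block in the frame of seat between -0.02 and 0.02 m and z of steel_block in the frame of seat between 0.004 and 0.013 m).
It fails at once if the steel block is slammed, dropped or jammed against the jig (more than 90 N) (contact force between steel_block and jig above 90 N).
It fails at once if the blue block is disturbed (10 mm) (distance of blue_block from where it was at the start of the episode above 0.01 m).
It fails at once if the grease pot or the spanner is knocked away (20 mm) (distance of any of grease_pot, spanner from where it was at the start of the episode above 0.02 m).
It also fails if it takes over 51 s, if anything falls off the work surface, if the arm or the gripper's body presses on something with over 40 N, if the wrist force passes 120 N, or if a joint passes its speed limit or range.

## Robot

A 6-joint arm with a two-finger parallel gripper is mounted at the origin on the work surface. World frame = base frame: x ahead of the robot, y to its left, z up, the work surface at z = 0. Lengths are in m, angles in rad, forces in N, time in s.
With the tool pointing down it reaches from about 0.375 to 0.9 m from the base axis. Payload 3.1 kg.
Tool frame: the origin (TCP) lies at the centre of the arm's flange, where the gripper is bolted on; the fingertips stand 182 mm ahead of it and the grasp point (between the pads) lies 164 mm ahead of it; z points along the fingers, y is the line along which they close (so a half turn about z gives the same grasp; the last joint's range is limited). The gripper opens to 87 mm and grips with 3 to 60 N. Pads are 19 mm wide; open, the fingers measure 117 mm over their backs; the gripper's body (75 mm by 190 mm) begins 51 mm behind the grasp point.
Start: joints at [-1.423, 0.527, 1.433, -0, 1.181, -0.178], TCP at [0.2, -0.592, 0.405] pointing down, gripper open.
Joint ranges: [-3.08, 3.08], [-0.75, 2.2], [0.22, 2.44], [-1.43, 4.57], [0, 2.65], [-2.85, 2.85]. Speed limits (rad/s): [2.79, 2.79, 3.14, 3.14, 3.14, 3.14].

## Interface

Orientations are given as a unit quaternion [x, y, z, w].
In Python, from rig import * gives the robot as it stands.
- The arm moves only by the tool move_arm, never from a script. Its argument "commands" is a list that holds one entry, the list of rows, each a list of 6 numbers: the shift along the tool's x, y, z in units of 40 mm (1.0 is 40 mm), then the turn, a rotation vector about the tool's x, y, z in rad. A call has 1 to 12 rows; each row is the pose to reach, as a shift and turn from the pose commanded when the call began, along the tool's axes at that moment; what a row does not reach only later rows make up. A row lasts 1/8 s, in which the tool goes at most 62.5 mm and 10.7 degrees, less where a joint would pass 70% of its speed; a pose out of reach is approached as far as the arm can. A call with a gripper value outside its range is refused whole. "claw" is the closure, from -1 (fully open) to 1 (shut), so that 0 is half open, set as the call begins (left out, the last holds). The fingers move at their own pace and stop on an object; "squeeze" is the grip in N (left out, the last holds). Time passes only in rows, so rows that repeat a pose let the fingers close. It gives the time, the measured TCP pose, the force, the opening and the grip force at its end, in the units of the state.
- get_obs(): the state, without advancing time (a new reading comes with each control period).
- camera(name): name is "scene" or "side" or "wrist"; returns a dict with "pixels" (420x560x3 uint8, blue, green, red), "range_z" (420x560 float32, m along the optical axis (not along the pixel's ray), 0 where there is no reading), "camera_matrix" (3x3 intrinsics, pixels), "extrinsics" (4x4, takes a point from world to camera coordinates). Camera axes: x right, y up, looking along -z (the intrinsics and any distortion apply to the point x, -y, -z); pixel columns grow to the right and rows downward; lengths in m; the calibration is good to about 2 mm. A picture is of the moment at which its call begins.
- hand_in(): hands the job in; it is judged then, once.
The state is a dict: "time": time; "q": joint angles; "joint_velocities": joint speeds; "joint_torque": joint torques, N m; "position": TCP position; "tool_rot": TCP orientation; "ft_force": force on the tool from outside, world axes, zero at the start; "moment": the same for the moment, N m; "grip_width": finger opening in m; "grip_force": force on a finger pad.
Only numpy, scipy, OpenCV 4.12 (cv2) and the standard library are available. Lean on these libraries where they do the work, as an engineer would, in place of code of your own. Each camera call takes 0.05 s, during which the arm holds its last target. There are 200 camera calls.

## Working session

There is one attempt and no reset: what is moved stays moved. The work goes in short steps, Python scripts to look and compute and a tool call to move; the robot and the scene stay as the last step left them, time stands still between calls to the robot, and variables do not carry over. Pictures are saved under pics/ and viewed, at most 10 in all, crops included, and the job is handed in when it is done.

Besides the shell and the picture viewer there is one more tool, called by a JSON object that holds its "op" and its "data". move_arm: Moves the arm, as the interface text tells. Its arguments: {"type":"object","properties":{"commands":{"type":"array","items":{"type":"array","items":{"type":"array","items":{"type":"number"}}}},"claw":{"type":"number"},"squeeze":{"type":"number"}},"required":["commands"]}

```bash
mkdir -p pics; ls
python3 - <<'E'
from rig import *
import cv2,numpy as np
for n in("scene","side"):
    c=camera(n); cv2.imwrite(f"pics/{n}0.png",c["pixels"]); np.savez(f"{n}0.npz",**c)
    print(n,np.round(c["camera_matrix"],1).tolist(),np.round(c["extrinsics"],3).tolist())
o=get_obs();print(o)
E
```

```text
pics
scene [[408.0, 0.0, 276.7], [0.0, 408.0, 206.8], [0.0, 0.0, 1.0]] [[0.765, 0.644, -0.01, -0.352], [-0.545, 0.655, 0.523, 0.301], [0.343, -0.395, 0.852, -1.53], [0.0, 0.0, 0.0, 1.0]]
side [[420.5, 0.0, 269.4], [0.0, 420.5, 218.0], [0.0, 0.0, 1.0]] [[-0.892, -0.451, -0.015, 0.457], [0.257, -0.537, 0.804, -0.247], [-0.37, 0.713, 0.595, -1.355], [0.0, 0.0, 0.0, 1.0]]
{'time': 0.1, 'q': array([-1.42350531e+00,  5.28391059e-01,  1.43378313e+00, -2.75932454e-05,
        1.18138920e+00, -1.78489484e-01]), 'joint_velocities': array([-0.0007795 , -0.00114983, -0.00232165, -0.00054217, -0.00114976,
        0.00218856]), 'joint_torque': array([ 5.24294660e-05, -4.40985525e+01, -1.77150464e+01,  6.35485305e-02,
        5.34067419e-02, -4.85454143e-05]), 'position': array([ 0.20001519, -0.59180438,  0.40385531]), 'tool_rot': array([ 9.86761361e-01,  1.62175971e-01,  2.61339287e-06, -9.85449548e-04]), 'ft_force': array([0.14233892, 0.1037483 , 0.17596712]), 'moment': array([ 0.01590904, -0.06083092, -0.0787087 ]), 'grip_force': 0.0, 'grip_width': 0.08729513275113875}
```

View pics/scene0.png

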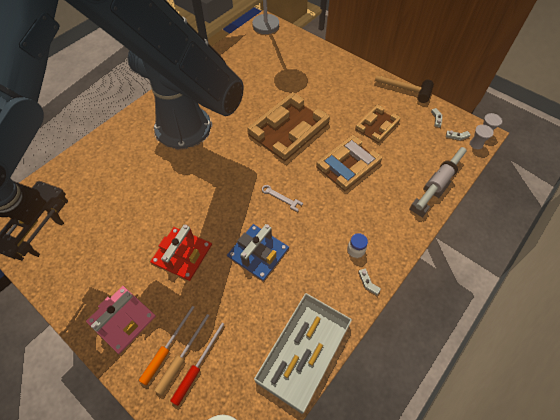

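View pics/side0.png

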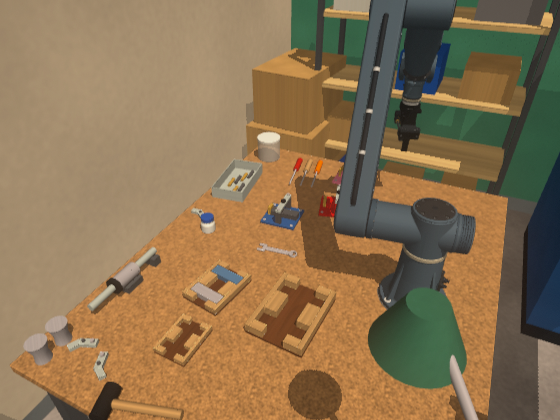

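The scene image shows the case at (349,163), with the steel block at (360,152) and the blue block at (340,166). The jig is at (259,251), the spanner at (282,198) and the pot at (358,246). Next I'll measure with depth and colour.

```bash
cat > h.py <<'E'
import numpy as np,cv2
def world(c):
    K=c["camera_matrix"];E=c["extrinsics"];d=c["range_z"].astype(float)
    v,u=np.indices(d.shape)
    x=(u-K[0,2])/K[0,0]*d; y=(v-K[1,2])/K[1,1]*d
    p=np.stack([x,-y,-d],-1)
    return (p-E[:3,3])@E[:3,:3]
def rect(P,m):
    q=P[m][:,:2].astype(np.float32)*1000
    r=cv2.minAreaRect(q); b=cv2.boxPoints(r)
    e=max((b[1]-b[0],b[2]-b[1]),key=np.linalg.norm)
    return np.round(r[0],1),np.round(sorted(r[1]),1),round(float(np.degrees(np.arctan2(e[1],e[0]))),1),int(m.sum())
def ortho(P,c,x0,x1,y0,y1,s=0.0005,zr=(-.01,.2)):
    # image: up=+x, left=+y ; splat
    H=int((x1-x0)/s);W=int((y1-y0)/s);im=np.zeros((H,W,3),np.uint8)
    m=(P[...,0]>x0)&(P[...,0]<x1)&(P[...,1]>y0)&(P[...,1]<y1)&(P[...,2]>zr[0])&(P[...,2]<zr[1])&(c["range_z"]>0)
    q=P[m];col=c["pixels"][m];o=np.argsort(q[:,2])
    for p,cc in zip(q[o],col[o]):
        r=int((x1-p[0])/s);k=int((y1-p[1])/s);im[max(r-1,0):r+2,max(k-1,0):k+2]=cc
    return im
E
python3 - <<'E'
from h import *
for n in("scene","side"):
    c=dict(np.load(n+"0.npz"));P=world(c);hsv=cv2.cvtColor(c["pixels"],cv2.COLOR_BGR2HSV)
    pts=dict(scene=dict(steel=(361,152),blue=(340,167),case=(333,163),jig=(259,272),bar=(258,240),pot=(358,240),span=(282,198)),side=dict(steel=(208,293),blue=(229,274),case=(240,290),jig=(283,220),bar=(283,206),pot=(207,220),span=(278,250)))[n]
    for k,(u,v) in pts.items(): print(n,k,np.round(P[v,u],3),hsv[v,u])
    u,v=pts["steel"];C=P[v,u]
    near=lambda r:np.linalg.norm(P[...,:2]-C[:2],axis=-1)<r
    z=P[...,2];H,S,V=cv2.split(hsv)
    print("steel",rect(P,near(.08)&(z>.02)&(z<.04)&(S<70)&(V>80)))
    print("blue",rect(P,near(.16)&(z>.02)&(z<.04)&(H>90)&(H<125)&(S>80)))
    print("case",rect(P,near(.18)&(z>.022)&(z<.038)))
    u,v=pts["jig"];C=P[v,u];near=lambda r:np.linalg.norm(P[...,:2]-C[:2],axis=-1)<r
    print("plate",rect(P,near(.16)&(z>.006)&(z<.017)&(H>100)&(H<130)&(S>100)))
    print("darktop",rect(P,near(.16)&(z>.03)&(z<.038)))
    print("bartop",rect(P,near(.16)&(z>.071)&(z<.08)))
E
```

```text
scene steel [0.591 0.302 0.027] [ 11  41 180]
scene blue [0.575 0.198 0.033] [103  83 138]
scene case [0.546 0.198 0.031] [104  87 140]
scene jig [ 0.608 -0.256  0.008] [108 151 130]
scene bar [ 0.565 -0.207  0.089] [ 10 144  39]
scene pot [ 0.783 -0.01   0.067] [112 146 152]
scene span [ 0.492 -0.01   0.005] [ 11  41 199]
steel (array([585.5, 298.6]), array([ 39.7, 109.4]), -10.0, 272)
blue (array([572.2, 197.4]), array([ 38. , 108.3]), -8.3, 256)
case (array([578.6, 315. ]), array([158.2, 334.9]), 89.0, 1571)
plate (array([ 559.8, -208.2]), array([134. , 136.8]), 4.9, 604)
darktop (array([ 627.1, -238. ]), array([118.1, 280.8]), -22.9, 307)
bartop (array([ 555.7, -207.6]), array([ 23.2, 123.1]), -85.5, 235)
side steel [0.58  0.3   0.024] [ 12  45 185]
side blue [0.564 0.197 0.025] [104  81 142]
side case [0.505 0.229 0.006] [ 13 158 108]
side jig [ 0.54  -0.174  0.009] [108 129 128]
side bar [ 0.543 -0.18   0.072] [ 22  42 165]
side pot [0.77  0.014 0.061] [112 143 139]
side span [ 0.482 -0.009  0.001] [ 12  46 188]
steel (array([583.6, 270.6]), array([102.7, 113.7]), -6.5, 305)
blue (array([572.3, 199.5]), array([ 29.6, 100.6]), -5.9, 31)
case (array([530.4, 324.9]), array([255. , 320.3]), 83.3, 1477)
plate (array([ 555.6, -201.2]), array([135.7, 137.5]), 4.1, 178)
darktop (array([ 552.6, -201. ]), array([ 96.4, 109.7]), 44.3, 98)
bartop (array([ 553., -203.]), array([ 21.7, 122.8]), -85.4, 71)
```

```bash
cat >> h.py <<'E'
def plan(o,x,y,z,yawdeg):
    "tool-frame row (units 40 mm, rad) from measured pose to a tool-down pose"
    from scipy.spatial.transform import Rotation as R
    a=R.from_quat(o["tool_rot"]); a_=np.radians(yawdeg)
    t=R.from_matrix(np.array([[np.cos(a_),np.sin(a_),0],[np.sin(a_),-np.cos(a_),0],[0,0,-1]]))
    d=a.inv().apply(np.array([x,y,z])-o["position"])/.04
    return np.round(np.r_[d,(a.inv()*t).as_rotvec()],3).tolist()
E
python3 -c "
from rig import *;from h import *
print(plan(get_obs(),.5,-.206,.405,4.5))"
```

```text
[10.192, -6.737, -0.012, -0.002, -0.0, 0.247]
```

{"op": "move_arm", "data": {"commands": [[[10.19,-6.74,0,0,0,0.247],[10.19,-6.74,0,0,0,0.247],[10.19,-6.74,0,0,0,0.247],[10.19,-6.74,0,0,0,0.247],[10.19,-6.74,0,0,0,0.247],[10.19,-6.74,0,0,0,0.247],[10.19,-6.74,0,0,0,0.247],[10.19,-6.74,0,0,0,0.247],[10.19,-6.74,0,0,0,0.247],[10.19,-6.74,0,0,0,0.247],[10.19,-6.74,0,0,0,0.247]]]}}

```text
time: 1.48
position: [0.4993, -0.2073, 0.4046]
tool_rot: [0.999, 0.038, -0.0, -0.0]
ft_force: [-0.0, 0.3, -0.3]
grip_width: 0.0872
grip_force: 0.0
```

Run:
```python
from rig import *
from h import *
c=camera("wrist"); cv2.imwrite("pics/w1.png",c["pixels"]); np.savez("w1.npz",**c)
P=world(c);o=get_obs();print(o["time"],o["position"],o["tool_rot"],plan(o,.52,.262,.405,-8))
print(np.round(c["extrinsics"],3).tolist())
z=P[...,2];hsv=cv2.cvtColor(c["pixels"],cv2.COLOR_BGR2HSV);H,S,V=cv2.split(hsv)
near=np.linalg.norm(P[...,:2]-[.555,-.206],axis=-1)<.1
print("plate",rect(P,near&(z>.006)&(z<.017)&(H>100)&(H<130)&(S>100)))
ax=lambda m:None
print("bartop",rect(P,near&(z>.072)&(z<.08)))
t=np.linalg.norm(P[...,:2]-[.548,-.206],axis=-1)<.062
print("dark",rect(P,t&(z>.031)&(z<.037)&(V<120)), rect(P,t&(z>.031)&(z<.037)))
```

```text
1.525 [ 0.4992396  -0.20745589  0.40464367] [ 9.99267332e-01  3.82721244e-02 -2.08394383e-04 -5.46529325e-06] [1.415, -11.662, -0.009, 0.0, 0.0, 0.216]
[[0.076, -0.997, 0.0, -0.246], [0.953, 0.073, -0.293, -0.425], [0.292, 0.022, 0.956, -0.532], [0.0, 0.0, 0.0, 1.0]]
plate (array([ 559.4, -207.7]), array([132.7, 137.5]), 4.4, 10750)
bartop (array([ 555.9, -208. ]), array([ 21.2, 123.8]), -85.6, 3269)
dark (array([ 549.7, -208.5]), array([ 97.1, 103.7]), 46.4, 3454) (array([ 548.6, -208.1]), array([ 99.3, 104.6]), 46.4, 3528)
```

View pics/w1.png

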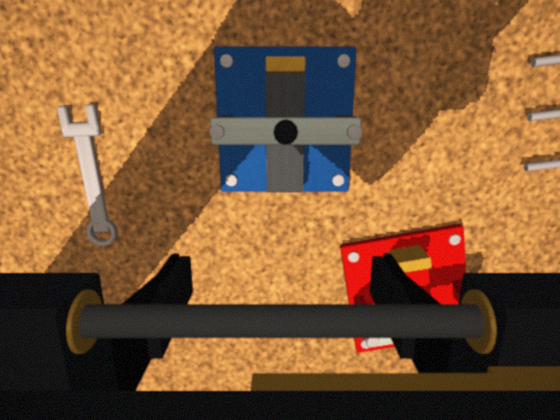

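The wrist view shows the jig square-on: brass stop at (286,64), bar at (285,131), open end of the dark block at (284,185). So the seat is about (0.549, -0.2085) with yaw 4.4°. Moving on to the case.

{"op": "move_arm", "data": {"commands": [[[1.415,-11.66,0,0,0,0.216],[1.415,-11.66,0,0,0,0.216],[1.415,-11.66,0,0,0,0.216],[1.415,-11.66,0,0,0,0.216],[1.415,-11.66,0,0,0,0.216],[1.415,-11.66,0,0,0,0.216],[1.415,-11.66,0,0,0,0.216],[1.415,-11.66,0,0,0,0.216],[1.415,-11.66,0,0,0,0.216],[1.415,-11.66,0,0,0,0.216]]]}}

```text
time: 2.78
position: [0.5198, 0.2619, 0.4045]
tool_rot: [0.998, -0.069, -0.0, 0.0]
ft_force: [-0.6, 0.1, -0.4]
grip_width: 0.087
grip_force: 0.0
```

Run:
```python
from rig import *
from h import *
c=camera("wrist"); cv2.imwrite("pics/w2.png",c["pixels"]); np.savez("w2.npz",**c)
P=world(c);o=get_obs();print(o["time"],o["position"],o["tool_rot"])
z=P[...,2];hsv=cv2.cvtColor(c["pixels"],cv2.COLOR_BGR2HSV);H,S,V=cv2.split(hsv)
near=np.linalg.norm(P[...,:2]-[.586,.298],axis=-1)<.07
print("steel",rect(P,near&(z>.024)&(z<.036)&(S<75)&(V>80)))
near=np.linalg.norm(P[...,:2]-[.572,.198],axis=-1)<.07
print("blue",rect(P,near&(z>.024)&(z<.036)&(H>90)&(H<125)&(S>60)))
near=np.linalg.norm(P[...,:2]-[.579,.248],axis=-1)<.13
print("case",rect(P,near&(z>.024)&(z<.036)))
```

```text
2.825 [0.51988206 0.26154262 0.40459979] [ 9.97576076e-01 -6.95822513e-02 -3.34311172e-04  4.12980446e-04]
steel (array([585.9, 298.3]), array([ 36.3, 109.7]), -9.0, 4625)
blue (array([571.7, 198.7]), array([ 36.3, 110.1]), -8.6, 4628)
case (array([579.3, 247.8]), array([138.3, 184.8]), 82.0, 22365)
```

View pics/w2.png

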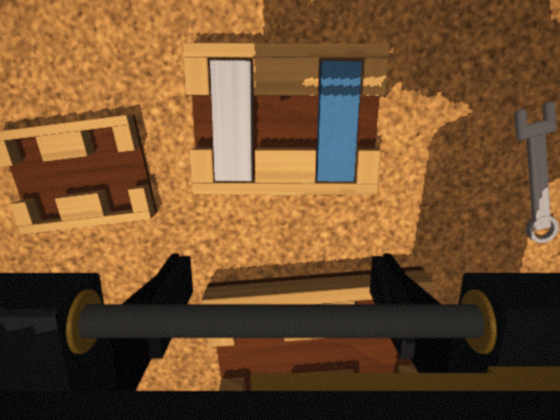

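The wrist view shows the steel block from (231,60) to (234,182) and the blue block around (340,120). Heights and sizes agree with the task (110x36, z≈0.03). Approaching the grasp.

```bash
python3 -c "
from rig import *;from h import *
o=get_obs();print(plan(o,.5859,.2983,.25,-8.5),plan(o,.5859,.2983,.194,-8.5))"
```

```text
[1.509, -1.143, 3.863, 0.001, 0.001, 0.009] [1.51, -1.144, 5.263, 0.001, 0.001, 0.009]
```

{"op": "move_arm", "data": {"commands": [[[1.51,-1.14,3.86,0,0,0.009],[1.51,-1.14,3.86,0,0,0.009],[1.51,-1.14,3.86,0,0,0.009],[1.51,-1.14,3.86,0,0,0.009],[1.51,-1.14,4.3,0,0,0.009],[1.51,-1.14,4.7,0,0,0.009],[1.51,-1.14,5.0,0,0,0.009],[1.51,-1.14,5.26,0,0,0.009],[1.51,-1.14,5.26,0,0,0.009],[1.51,-1.14,5.26,0,0,0.009]]], "claw": -1}}

```text
time: 4.08
position: [0.5859, 0.3003, 0.1947]
tool_rot: [0.997, -0.073, 0.0, -0.0]
ft_force: [0.4, 0.4, 0.7]
grip_width: 0.0874
grip_force: 0.0
```

{"op": "move_arm", "data": {"commands": [[[0,0,0,0,0,0],[0,0,0,0,0,0],[0,0,0,0,0,0],[0,0,0,0,0,0],[0,0,0,0,0,0],[0,0,0,0,0,0],[0,0,0,0,0,0],[0,0,0,0,0,0]]], "claw": 1, "squeeze": 40}}

```text
time: 5.08
position: [0.5857, 0.2999, 0.1943]
tool_rot: [0.997, -0.073, -0.0, 0.0]
ft_force: [-0.7, -1.5, 0.1]
grip_width: 0.0358
grip_force: 40.0
```

{"op": "move_arm", "data": {"commands": [[[0,0,-0.3,0,0,0],[0,0,-0.7,0,0,0],[0,0,-1.2,0,0,0],[0,0,-2,0,0,0],[0,0,-3,0,0,0],[0,0,-3.5,0,0,0],[0,0,-3.5,0,0,0],[0,0,-3.5,0,0,0]]]}}

```text
time: 6.08
position: [0.5849, 0.2999, 0.3338]
tool_rot: [0.997, -0.073, -0.001, 0.0]
ft_force: [-0.3, -0.8, -7.8]
grip_width: 0.0359
grip_force: 40.0
```

Run:
```python
from rig import *
from h import *
o=get_obs();print(o["time"],o["position"],o["grip_width"],o["grip_force"],o["ft_force"])
a=np.radians(4.4);s=np.array([.549,-.2085])
t=s-.12*np.array([np.cos(a),np.sin(a)])
print(t,plan(o,t[0],t[1],.334,4.4))
c=camera("wrist"); cv2.imwrite("pics/w3.png",c["pixels"])
P=world(c);hsv=cv2.cvtColor(c["pixels"],cv2.COLOR_BGR2HSV);H,S,V=cv2.split(hsv)
z=P[...,2];m=(z>.14)&(z<.20)&(S<75)&(V>80)&(P[...,0]>.5)
print(rect(P,m),np.median(z[m]))
```

```text
6.075 [0.58493791 0.29991065 0.33379438] 0.03588092127945515 39.97941076755524 [-0.28702826 -0.80979124 -7.78503584]
[ 0.42935367 -0.21770628] [-1.964, 13.369, 0.011, 0.001, 0.002, -0.223]
(array([590.8, 297.5]), array([35.8, 99. ]), -8.7, 14811) 0.16907576955090908
```

View pics/w3.png

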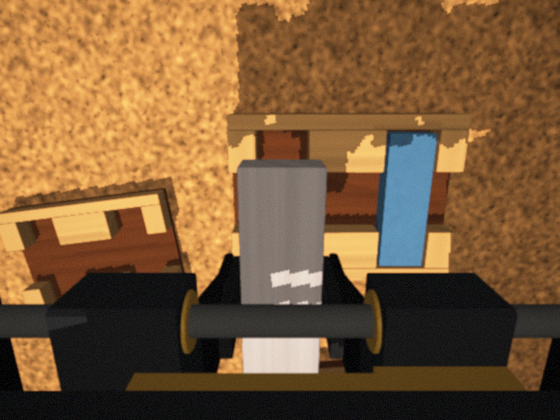

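The block is held level and central, its front edge at row 163, columns 238–326. Carrying it to a point 120 mm short of the seat.

{"op": "move_arm", "data": {"commands": [[[-0.5,3.4,0,0,0,-0.05],[-1.0,6.7,0,0,0,-0.1],[-1.96,13.37,0,0,0,-0.223],[-1.96,13.37,0,0,0,-0.223],[-1.96,13.37,0,0,0,-0.223],[-1.96,13.37,0,0,0,-0.223],[-1.96,13.37,0,0,0,-0.223],[-1.96,13.37,0,0,0,-0.223],[-1.96,13.37,0,0,0,-0.223],[-1.96,13.37,0,0,0,-0.223],[-1.96,13.37,0,0,0,-0.223],[-1.96,13.37,0,0,0,-0.223]]]}}

```text
time: 7.62
position: [0.4302, -0.2164, 0.3339]
tool_rot: [0.999, 0.039, -0.001, -0.001]
ft_force: [0.6, 0.4, -6.9]
grip_width: 0.036
grip_force: 40.0
```

```bash
cat > jl.py <<'E'
from rig import *
from h import *
def look(name,zb):
    o=get_obs();print(o["time"],o["position"],o["tool_rot"],o["grip_force"],o["ft_force"])
    c=camera("wrist"); cv2.imwrite(f"pics/{name}.png",c["pixels"]); np.savez(name+".npz",**c)
    P=world(c);hsv=cv2.cvtColor(c["pixels"],cv2.COLOR_BGR2HSV);H,S,V=cv2.split(hsv)
    a=np.radians(4.4);R=np.array([[np.cos(a),np.sin(a)],[-np.sin(a),np.cos(a)]])
    Q=P.copy();Q[...,:2]=(P[...,:2]-[.549,-.2085])@R.T   # seat frame estimate
    z=P[...,2];near=(abs(Q[...,0])<.12)&(abs(Q[...,1])<.09)
    def s(n,m):
        if m.sum()>50: print(n,rect(Q,m),"z",round(float(np.median(z[m])),4))
    s("plate",near&(z>.006)&(z<.017)&(H>100)&(H<130)&(S>100))
    s("bar",near&(z>.072)&(z<.08))
    s("dark front",(abs(Q[...,1])<.03)&(z>.031)&(z<.037)&(Q[...,0]<-.005)&(Q[...,0]>-.06))
    s("dark back",(abs(Q[...,1])<.03)&(z>.031)&(z<.037)&(Q[...,0]>.02)&(Q[...,0]<.055))
    s("block",(abs(z-zb)<.006)&(abs(Q[...,1])<.05)&(Q[...,0]>-.25)&(Q[...,0]<.06))
    return o
E
python3 - <<'E'
from jl import *
look("w4",.169)
E
```

```text
7.625 [ 0.43020751 -0.21638573  0.33394921] [ 9.99233520e-01  3.91360055e-02 -5.75193458e-04 -6.43350510e-04] 39.97928202152252 [ 0.56290768  0.43830364 -6.86041278]
plate (array([-28.2,  -0. ]), array([ 62.8, 132.3]), 89.8, 9507) z 0.0117
bar (array([6.4, 0.2]), array([ 21.7, 124.1]), -90.0, 6998) z 0.0757
dark front (array([-30.2,   0.2]), array([36. , 50.1]), 0.0, 3623) z 0.0337
block (array([-112.8,    0.2]), array([53.8, 98.6]), 0.2, 15180) z 0.1693
```

```bash
cat >> h.py <<'E'
SEAT=np.array([.5484,-.2075]);YAW=4.45
def sp(o,dx,z,dy=0):
    a=np.radians(YAW);t=SEAT+np.array([dx*np.cos(a)-dy*np.sin(a),dx*np.sin(a)+dy*np.cos(a)])
    return plan(o,t[0],t[1],z,YAW)
E
python3 -c "
from rig import *;from h import *
o=get_obs();print(sp(o,-.075,.25),sp(o,-.075,.2225))"
```

```text
[1.086, 0.012, 2.101, -0.001, 0.001, 0.001] [1.087, 0.012, 2.788, -0.001, 0.001, 0.001]
```

{"op": "move_arm", "data": {"commands": [[[1.09,0.01,0.7,0,0,0],[1.09,0.01,1.4,0,0,0],[1.09,0.01,1.9,0,0,0],[1.09,0.01,2.2,0,0,0],[1.09,0.01,2.4,0,0,0],[1.09,0.01,2.55,0,0,0],[1.09,0.01,2.65,0,0,0],[1.09,0.01,2.72,0,0,0],[1.09,0.01,2.76,0,0,0],[1.09,0.01,2.78,0,0,0],[1.09,0.01,2.78,0,0,0],[1.09,0.01,2.78,0,0,0]]]}}

```text
time: 9.18
position: [0.4738, -0.2147, 0.2233]
tool_rot: [0.999, 0.038, 0.0, 0.0]
ft_force: [0.5, 0.3, -6.8]
grip_width: 0.0358
grip_force: 40.0
```

Run:
```python
from jl import *
o=look("w5",.058)
from h import sp
print(sp(o,-.038,o["position"][2]),sp(o,-.038,.2205))
```

```text
9.175 [ 0.47375537 -0.2146524   0.22325228] [9.99263373e-01 3.83758098e-02 7.53794037e-05 5.29584655e-05] 39.97945725917816 [ 0.45813201  0.28125527 -6.76575661]
plate (array([-4.3, -0.2]), array([109.2, 133.1]), 89.9, 25845) z 0.0117
bar (array([-33.5,  -0.1]), array([103.1, 124. ]), 90.0, 21367) z 0.0756
dark front (array([-15.1,   0.1]), array([16.3, 36.1]), -89.9, 2444) z 0.0337
dark back (array([33.5,  0.1]), array([22.9, 36.1]), -89.7, 5116) z 0.0337
block (array([-69.3,  -1.6]), array([53.5, 98.9]), -0.5, 15176) z 0.0586
[0.924, -0.034, 0.0, 0.0, -0.0, -0.001] [0.924, -0.034, 0.069, 0.0, -0.0, -0.001]
```

View pics/w5.png

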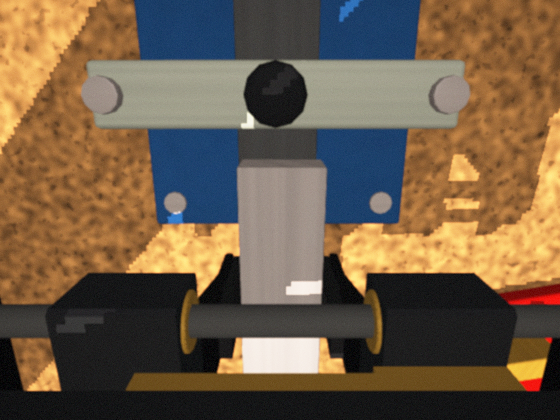

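The nose of the block (columns 238–326, row 163) is just short of the bar (rows 60–128) and over the dark block. Now checking the sideways offset using the nose only.

Run:
```python
from h import *
c=dict(np.load("w5.npz"));P=world(c);z=P[...,2]
a=np.radians(4.4);R=np.array([[np.cos(a),np.sin(a)],[-np.sin(a),np.cos(a)]])
Q=P.copy();Q[...,:2]=(P[...,:2]-[.549,-.2085])@R.T
m=(abs(z-.0586)<.004)&(abs(Q[...,1])<.05)&(Q[...,0]>-.055)&(Q[...,0]<.0)
print(rect(Q,m))
for n,m in(("nose",m),("dark",(abs(z-.0337)<.003)&(abs(Q[...,1])<.03)&(Q[...,0]>.022)&(Q[...,0]<.045))):
    for lo in np.arange(-.055,.05,.01):
        k=m&(Q[...,0]>=lo)&(Q[...,0]<lo+.01)
        if k.sum()>50: y=Q[...,1][k]*1e3;print(n,round(lo,3),np.round([y.min(),y.max(),(y.min()+y.max())/2],1))
```

```text
(array([-37.5,  -1.8]), array([35.1, 36.2]), 89.6, 7261)
nose -0.055 [-19.8  16.2  -1.8]
nose -0.045 [-19.9  16.1  -1.9]
nose -0.035 [-19.9  16.2  -1.8]
nose -0.025 [-20.1  16.   -2. ]
dark 0.015 [-17.9  17.8  -0.1]
dark 0.025 [-17.9  18.1   0.1]
dark 0.035 [-17.9  18.    0.1]
```

{"op": "move_arm", "data": {"commands": [[[0,-0.048,0.02,0,0,0],[0,-0.048,0.045,0,0,0],[0.1,-0.048,0.045,0,0,0],[0.25,-0.048,0.045,0,0,0],[0.4,-0.048,0.045,0,0,0],[0.55,-0.048,0.045,0,0,0],[0.7,-0.048,0.045,0,0,0],[0.82,-0.048,0.045,0,0,0],[0.9,-0.048,0.045,0,0,0],[0.92,-0.048,0.045,0,0,0],[0.92,-0.048,0.045,0,0,0],[0.92,-0.048,0.045,0,0,0]]]}}

```text
time: 10.72
position: [0.5101, -0.2098, 0.2213]
tool_rot: [0.999, 0.038, -0.0, -0.0]
ft_force: [-0.0, -0.9, -7.2]
grip_width: 0.0357
grip_force: 40.0
```

{"op": "move_arm", "data": {"commands": [[[0,0,0.012,0,0,0],[0,0,0.012,0,0,0],[0,0,0.025,0,0,0],[0,0,0.025,0,0,0],[0,0,0.025,0,0,0]]]}}

```text
time: 11.35
position: [0.5103, -0.2099, 0.2204]
tool_rot: [0.999, 0.038, 0.0, -0.0]
ft_force: [-0.4, 0.1, -7.3]
grip_width: 0.0357
grip_force: 40.0
```

{"op": "move_arm", "data": {"commands": [[[0,0,0.01,0,0,0],[0,0,0.01,0,0,0],[0,0,0.02,0,0,0],[0,0,0.02,0,0,0],[0,0,0.02,0,0,0]]]}}

```text
time: 11.98
position: [0.5103, -0.2099, 0.2203]
tool_rot: [0.999, 0.038, 0.0, 0.0]
ft_force: [-2.3, 2.1, 5.4]
grip_width: 0.0357
grip_force: 40.0
```

{"op": "move_arm", "data": {"commands": [[[0,0,-0.005,0,0,0],[0,0,-0.005,0,0,0],[0,0,-0.005,0,0,0],[0,0,-0.005,0,0,0],[0,0,-0.005,0,0,0],[0,0,-0.005,0,0,0],[0,0,-0.005,0,0,0],[0,0,-0.005,0,0,0]]], "claw": -0.5}}

```text
time: 12.98
position: [0.5103, -0.2099, 0.2198]
tool_rot: [0.999, 0.038, 0.0, -0.0]
ft_force: [-0.4, -0.5, -0.7]
grip_width: 0.0652
grip_force: 0.0
```

Run:
```python
from jl import *
o=look("w6",.0557)
P=world(dict(np.load("w6.npz")));z=P[...,2]
a=np.radians(4.4);R=np.array([[np.cos(a),np.sin(a)],[-np.sin(a),np.cos(a)]])
Q=P.copy();Q[...,:2]=(P[...,:2]-[.549,-.2085])@R.T
m=(abs(z-.0557)<.004)&(abs(Q[...,1])<.022)&(Q[...,0]>-.06)&(Q[...,0]<-.01)
print("nose",rect(Q,m),np.median(z[m]))
c=camera("side"); Ps=world(c);zs=Ps[...,2]
u=c["pixels"];cv2.imwrite("pics/s6.png",cv2.resize(u[130:270,200:390],None,fx=4,fy=4,interpolation=cv2.INTER_CUBIC))
print(o["grip_width"],o["grip_force"])
```

```text
12.975 [ 0.51029126 -0.20989147  0.21975747] [ 9.99263173e-01  3.83811207e-02  7.99421442e-06 -4.16688074e-06] 0.0 [-0.37970068 -0.47863107 -0.67826439]
plate (array([10. ,  0.1]), array([132.9, 139.5]), -0.2, 33047) z 0.0117
bar (array([-15.2,  -0. ]), array([ 67. , 123.8]), -90.0, 18039) z 0.0756
dark back (array([37.4,  0. ]), array([34.9, 36.2]), 90.0, 6822) z 0.0337
block (array([-32.1,  -0.2]), array([ 99.1, 100. ]), -89.7, 9855) z 0.0557
nose (array([-27.6,   0.3]), array([34.5, 36.2]), -89.9, 5791) 0.05568268366075282
0.0652473869822265 0.0
```

View pics/w6.png

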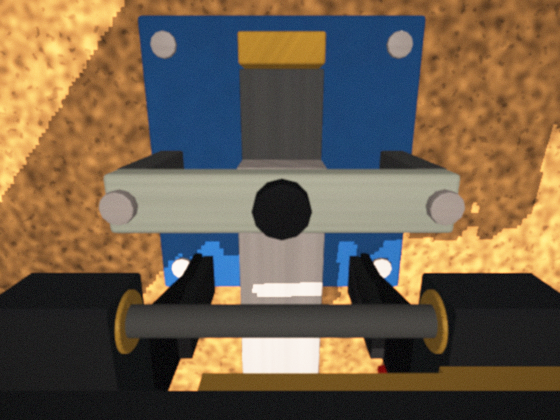

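The block lies flat and free, about 38 mm short and within 0.3 mm sideways. Its nose shows just beyond the bar at row 163. Regripping at the outer end.

{"op": "move_arm", "data": {"commands": [[[-0.3,0,-0.02,0,0,0],[-0.7,0,-0.02,0,0,0],[-1.0,0,-0.02,0,0,0],[-1.05,0,-0.02,0,0,0],[-1.05,0,-0.02,0,0,0],[-1.05,0,-0.02,0,0,0]]]}}

```text
time: 13.82
position: [0.4688, -0.2133, 0.2206]
tool_rot: [0.999, 0.038, 0.0, 0.0]
ft_force: [1.3, -1.2, -1.1]
grip_width: 0.0654
grip_force: 0.0
```

{"op": "move_arm", "data": {"commands": [[[0,0,0,0,0,0],[0,0,0,0,0,0],[0,0,0,0,0,0],[0,0,0,0,0,0],[0,0,0,0,0,0],[0,0,0,0,0,0]]], "claw": 1, "squeeze": 20}}

```text
time: 14.58
position: [0.4684, -0.2131, 0.2205]
tool_rot: [0.999, 0.038, 0.0, -0.0]
ft_force: [-0.2, 0.9, -0.6]
grip_width: 0.0357
grip_force: 20.0
```

{"op": "move_arm", "data": {"commands": [[[0.05,0,0,0,0,0],[0.13,0,0,0,0,0],[0.22,0,0,0,0,0],[0.31,0,0,0,0,0],[0.4,0,0,0,0,0],[0.49,0,0,0,0,0],[0.58,0,0,0,0,0],[0.67,0,0,0,0,0],[0.75,0,0,0,0,0],[0.81,0,0,0,0,0],[0.84,0,0,0,0,0],[0.85,0,0,0,0,0]]]}}

```text
time: 16.08
position: [0.5002, -0.2098, 0.2205]
tool_rot: [0.999, 0.039, -0.003, -0.002]
ft_force: [-7.9, -1.0, 5.7]
grip_width: 0.0359
grip_force: 20.0
```

Run:
```python
from jl import *
o=look("w7",.0557)
P=world(dict(np.load("w7.npz")));z=P[...,2]
a=np.radians(4.4);R=np.array([[np.cos(a),np.sin(a)],[-np.sin(a),np.cos(a)]])
Q=P.copy();Q[...,:2]=(P[...,:2]-[.549,-.2085])@R.T
for n,l,h in(("front",-.04,-.006),("beyond",.022,.06)):
    m=(abs(z-.0557)<.004)&(abs(Q[...,1])<.022)&(Q[...,0]>l)&(Q[...,0]<h)
    if m.sum()>20: print(n,rect(Q,m),np.median(z[m]),Q[...,0][m].max())
m=(abs(z-.046)<.003)&(abs(Q[...,1])<.03)&(Q[...,0]>.045)&(Q[...,0]<.09)
print("stop",rect(Q,m),Q[...,0][m].min())
```

```text
16.075 [ 0.50021882 -0.20980623  0.22053841] [ 0.99923921  0.03882662 -0.00334975 -0.00150873] 20.006782114505768 [-7.8614192  -0.97226266  5.71687701]
plate (array([7.7, 0. ]), array([133.2, 133.7]), -0.1, 31662) z 0.0117
bar (array([-20.9,   0.1]), array([ 78., 124.]), -90.0, 19088) z 0.0756
dark back (array([52.2,  0.1]), array([ 5.3, 35.6]), -90.0, 1166) z 0.0336
block (array([-3.3,  2.9]), array([ 97.6, 100.6]), -41.0, 17176) z 0.0557
front (array([-24.6,  -0. ]), array([30.9, 43.8]), 90.0, 5749) 0.05570564305088724 -0.009099279285073446
beyond (array([34.7,  1.5]), array([25.5, 36.1]), 90.0, 6855) 0.055692733613946256 0.047497728906837795
stop (array([61. ,  0.1]), array([11.9, 34.1]), 89.6, 3092) 0.055000906709420164
```

{"op": "move_arm", "data": {"commands": [[[0.03,0.01,0,0,0,0],[0.06,0.02,0,0,0,0],[0.09,0.03,0,0,0,0],[0.1,0.03,0,0,0,0],[0.1,0.03,0,0,0,0],[0.1,0.03,0,0,0,0]]]}}

```text
time: 16.88
position: [0.5038, -0.2103, 0.2205]
tool_rot: [0.999, 0.039, -0.004, -0.002]
ft_force: [-8.7, 0.2, 6.5]
grip_width: 0.036
grip_force: 20.0
```

```bash
cat >> jl.py <<'E'
def gap(name):
    o=look(name,.0557)
    P=world(dict(np.load(name+".npz")));z=P[...,2]
    a=np.radians(4.4);R=np.array([[np.cos(a),np.sin(a)],[-np.sin(a),np.cos(a)]])
    Q=P.copy();Q[...,:2]=(P[...,:2]-[.549,-.2085])@R.T
    m=(abs(z-.0557)<.004)&(abs(Q[...,1])<.024)&(Q[...,0]>.022)&(Q[...,0]<.07)
    print("beyond",rect(Q,m),np.median(z[m]),Q[...,0][m].max())
    for lo in(.024,.032,.04):
        k=m&(Q[...,0]>=lo)&(Q[...,0]<lo+.006);y=Q[...,1][k]
        if k.sum()>20:print(lo,(y.min()+y.max())*500)
    m=(abs(z-.046)<.003)&(abs(Q[...,1])<.03)&(Q[...,0]>.045)&(Q[...,0]<.09)
    print("stop",rect(Q,m),Q[...,0][m].min())
E
python3 -c "
from jl import *
gap('w8')"
```

```text
16.875 [ 0.50383579 -0.21029672  0.22054691] [ 0.99923608  0.03881181 -0.00404927 -0.00212326] 20.00570923089981 [-8.69531837  0.19725226  6.49381982]
plate (array([ 9.4, -0.2]), array([133. , 137.2]), 0.1, 32990) z 0.0117
bar (array([-19.2,   0. ]), array([ 74.7, 123.7]), -89.9, 18714) z 0.0756
dark back (array([53.8,  0.1]), array([ 2. , 35.5]), 89.6, 404) z 0.0336
block (array([-1.4,  1. ]), array([96.7, 99. ]), -43.6, 17199) z 0.0557
beyond (array([36.4,  0.9]), array([28.7, 36.2]), 89.5, 7685) 0.055695408053676496 0.050802721914474804
0.024 1.0214960633173202
0.032 0.9721048415814708
0.04 0.8288139884742949
stop (array([61.4,  0. ]), array([12.6, 34.2]), -89.9, 3185) 0.05511324148107614
```

{"op": "move_arm", "data": {"commands": [[[0.02,0.01,0,0,0,0],[0.04,0.02,0,0,0,0],[0.06,0.02,0,0,0,0],[0.08,0.02,0,0,0,0],[0.09,0.02,0,0,0,0],[0.1,0.02,0,0,0,0],[0.1,0.02,0,0,0,0]]]}}

```text
time: 17.8
position: [0.5079, -0.2108, 0.2205]
tool_rot: [0.999, 0.039, -0.004, -0.002]
ft_force: [-7.7, 0.4, 6.8]
grip_width: 0.0359
grip_force: 20.0
```

{"op": "move_arm", "data": {"commands": [[[0.01,0,0,0,0,0],[0.015,0,0,0,0,0],[0.02,0,0,0,0,0],[0.02,0,0,0,0,0]]]}}

```text
time: 18.3
position: [0.5086, -0.2108, 0.2205]
tool_rot: [0.999, 0.039, -0.004, -0.002]
ft_force: [-8.6, 0.7, 6.9]
grip_width: 0.0358
grip_force: 20.0
```

```bash
python3 -c "
from jl import *
gap('w9')"
```

```text
18.3 [ 0.50862384 -0.21076709  0.22051108] [ 0.99923288  0.03888135 -0.00419061 -0.00208287] 20.007420480251312 [-8.60138973  0.72972925  6.85202297]
plate (array([10.3,  0.1]), array([133.2, 139.3]), -0.1, 32222) z 0.0117
bar (array([-16.4,   0.2]), array([ 69.4, 124.2]), 89.9, 18221) z 0.0756
block (array([3.6, 0.1]), array([ 93.9, 101. ]), 40.6, 17270) z 0.0557
beyond (array([38.7,  0.1]), array([33.5, 36.1]), 89.9, 8849) 0.055704583470676784 0.0554859514336775
0.024 0.13858418871193384
0.032 0.1615203219984523
0.04 0.09084219824283778
stop (array([61.9,  0. ]), array([11.3, 34. ]), 89.7, 2797) 0.05623839585554064
```

{"op": "move_arm", "data": {"commands": [[[0.01,0,0,0,0,0],[0.02,0,0,0,0,0],[0.02,0,0,0,0,0]]]}}

```text
time: 18.73
position: [0.5089, -0.2108, 0.2205]
tool_rot: [0.999, 0.039, -0.005, -0.002]
ft_force: [-10.2, -0.2, 8.4]
grip_width: 0.0356
grip_force: 20.0
```

{"op": "move_arm", "data": {"commands": [[[0,0,0,0,0,0],[0,0,0,0,0,0],[0,0,0,0,0,0],[0,0,0,0,0,0],[0,0,0,0,0,0],[0,0,0,0,0,0]]], "claw": -0.5}}

```text
time: 19.48
position: [0.5121, -0.2117, 0.2205]
tool_rot: [0.999, 0.038, 0.0, 0.0]
ft_force: [0.5, 0.2, 1.0]
grip_width: 0.0649
grip_force: 0.0
```

{"op": "move_arm", "data": {"commands": [[[0,0,-0.3,0,0,0],[0,0,-0.9,0,0,0],[0,0,-1.8,0,0,0],[0,0,-3,0,0,0],[-0.5,0,-4,0,0,0],[-1,0,-4,0,0,0],[-1,0,-4,0,0,0],[-1,0,-4,0,0,0],[-1,0,-4,0,0,0]]]}}

```text
time: 20.6
position: [0.4727, -0.2149, 0.3801]
tool_rot: [0.999, 0.039, -0.0, -0.0]
ft_force: [0.5, 0.4, -0.2]
grip_width: 0.0655
grip_force: 0.0
```

```bash
python3 -c "
from jl import *
gap('w10')"
```

```text
20.6 [ 0.472711   -0.21485273  0.38010995] [ 9.99257069e-01  3.85389842e-02 -1.35041237e-04 -1.98285763e-04] 0.0 [ 0.49800902  0.42053496 -0.24578044]
plate (array([10.4, -0.2]), array([132.5, 138.4]), 0.1, 12478) z 0.0117
bar (array([6.6, 0.3]), array([ 21.3, 124.4]), 90.0, 4208) z 0.0756
block (array([0.5, 0.3]), array([ 36. , 109.3]), -0.2, 5097) z 0.0557
beyond (array([38.7,  0.2]), array([33. , 35.8]), 89.3, 2199) 0.05573634536258055 0.055264824450627144
0.024 0.41100058913969006
0.032 0.37899033517754116
0.04 0.37735037263142424
stop (array([62.2, -0. ]), array([10.4, 33.5]), 90.0, 654) 0.057012839022247935
```

View pics/w10.png

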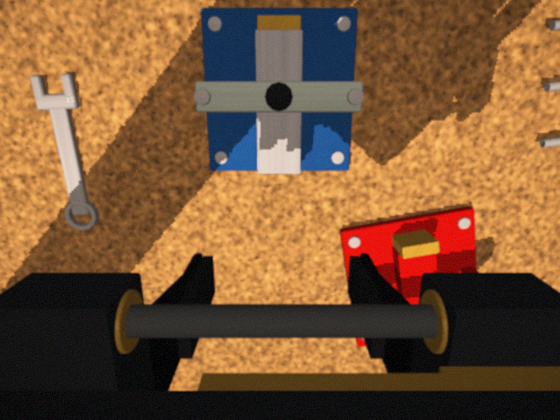

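The block spans rows 30–172 in the picture, from the brass stop to the open end. It is straight, flat and within 1 mm of the seat, and the robot is clear. Handing in.

```bash
python3 -c "
from rig import *
print(hand_in())"
```

```text
the job is handed in; nothing more can be done
None
```

The steel block lies released and flush on the dark block, its end up against the brass stop (last camera check: within about 1 mm of the seat, yaw within 0.3°), and I handed the job in at about 21 s; no verdict came back.

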